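# Shut the battery box, then find the loaded torch by weight

### The job

I have put cells into just one of the two torches and left the battery box open. Push the box's lid fully shut, then lift the left torch well clear of the mat and stand it back upright on the mat, then lift the right one well clear, to feel which is the heavier, loaded one. Finish while holding the loaded torch up, upright and still, with its lens at least 15 cm above the worktop, the other one standing on the mat and the lid still shut; don't knock a torch over or disturb the tape measure, the roll of masking tape or the pliers.

Things in the scene. Friction and masses are not known exactly. Their poses are not given: they have to be found in the camera images.
- mat: flat brown cork mat, 170 mm (its x) by 340 mm (its y) and 4 mm thick, fixed on the worktop. Origin: centre of its underside, on the worktop; its top is 4 mm above.
- torch_left: black hand torch that starts lens-down at the left (larger y) end of the mat, 124 mm tall: round head 48 mm across from 0 to 39 mm up, above it a round barrel 32 mm across with a 4 mm switch on its -x side 60 to 76 mm up. Origin: centre of its underside; z along the barrel. The two torches look the same; the loaded one (either) weighs 0.45 to 0.61 kg, the empty one 0.16 to 0.22 kg.
- torch_right: black hand torch that starts lens-down at the right (smaller y) end of the mat, 124 mm tall: round head 48 mm across from 0 to 39 mm up, above it a round barrel 32 mm across with a 4 mm switch on its -x side 60 to 76 mm up. Origin: centre of its underside; z along the barrel. The two torches look the same; the loaded one (either) weighs 0.45 to 0.61 kg, the empty one 0.16 to 0.22 kg.
- battery_box: open grey metal box fixed on the worktop, 120 mm (its x) by 160 mm (its y), 60 mm high, with spare cells in it. Origin: centre of its underside, x pointing from its front (robot side) to its far, hinged side.
- box_lid (a joint): hinge of the box's grey lid along the far (+x) top rim of the box: 0 is fully shut, lying flat on the rim, and it grows as the lid's front edge rises (about 0.7 to 1.2 rad at the start). The hinge is stiff: the lid stays where it is left and needs a light push all the way down.
- box_lid_hinge (a point): middle of the hinge line, along the box's y at its far top rim, 60.5 mm above the worktop, level with the lid's underside; fixed. The lid reaches 120 mm from it to the box's front when shut, is 160 mm wide, 6 mm thick, with a 50 mm wide thumb tab standing 12 mm out of the middle of its front edge. When open, its top face looks up and to the far side.
- tape_measure: yellow tape measure, 34 x 97 x 69 mm high, origin under its centre; leave it alone
- masking_tape: roll of masking tape lying flat, 100 mm across, 25 mm high, origin under its centre; leave it alone
- pliers: pair of pliers lying flat, 178 x 48 x 13 mm, origin under its centre; leave it alone
Mind the look-alikes: they are no part of the job. What is shaped like the torch_left but pink is not meant.

How it is judged:
On the way, in this order (a step that is already met when the one before it is completed fails the run):
1. the battery box's lid is shut (value of joint box_lid below 0.06 rad), for 0.2 s.
2. the left torch is lifted clear of the mat while the right one stands (z of torch_left in the frame of mat above 0.03 m and contact force between torch_left and mat below 0.05 N and contact force between the fingers and torch_left above 1 N and angle between torch_left's own z axis and vertical below 0.35 rad and contact force between torch_right and mat above 0.5 N and angle between torch_right's own z axis and vertical below 0.08 rad and contact force between the fingers and torch_right below 0.05 N and z of torch_right in the frame of mat below 0.008 m), for 0.2 s.
3. the left torch stands upright on the mat again, and the right one is lifted clear (z of torch_right in the frame of mat above 0.03 m and contact force between torch_right and mat below 0.05 N and contact force between the fingers and torch_right above 1 N and angle between torch_right's own z axis and vertical below 0.35 rad and contact force between torch_left and mat above 0.5 N and angle between torch_left's own z axis and vertical below 0.08 rad and contact force between the fingers and torch_left below 0.05 N and z of torch_left in the frame of mat below 0.008 m), for 0.2 s.
At the end, for the whole second after the job is handed in: Lid shut (within 0.06 rad). The heavier torch is held in the fingers, upright within 0.25 rad, still, its lens end over 0.15 m above the worktop. The lighter one stands upright, released, on the mat, which carries under 3.2 N from it (empty about 2 N, loaded over 4 N) (value of joint box_lid below 0.06 rad and ((height (world z) of torch_left above 0.15 m and angle between torch_left's own z axis and vertical below 0.25 rad and linear speed of torch_left below 0.03 m/s and contact force between the fingers and torch_left above 2 N and contact force between torch_left and mat below 0.05 N and contact force between torch_right and mat between 0.5 and 3.2 N and angle between torch_right's own z axis and vertical below 0.08 rad and contact force between the fingers and torch_right below 0.05 N and z of torch_right in the frame of mat below 0.008 m) or (height (world z) of torch_right above 0.15 m and angle between torch_right's own z axis and vertical below 0.25 rad and linear speed of torch_right below 0.03 m/s and contact force between the fingers and torch_right above 2 N and contact force between torch_right and mat below 0.05 N and contact force between torch_left and mat between 0.5 and 3.2 N and angle between torch_left's own z axis and vertical below 0.08 rad and contact force between the fingers and torch_left below 0.05 N and z of torch_left in the frame of mat below 0.008 m))); the arm keeps its last pose, push and grip.
It fails at once if a torch is tipped over (angle between any of torch_left, torch_right's own z axis and vertical above 0.7 rad).
It fails at once if the tape measure, masking tape or pliers are moved by more than 2 cm (distance of any of tape_measure, masking_tape, pliers from where it was at the start of the episode above 0.02 m).
It also fails if it takes over 72 s, if anything falls off the work surface, if the arm or the gripper's body presses on something with over 40 N, if the wrist force passes 120 N, or if a joint passes its speed limit or range.

### The arm

A 6-joint arm with a two-finger parallel gripper is mounted at the origin on a cart in front of the work surface, level with it; the furniture and walls round the work are solid. World frame = base frame: x ahead of the robot, y to its left, z up, the work surface at z = 0. Lengths are in m, angles in rad, forces in N, time in s.
With the tool pointing down it reaches from about 0.325 to 0.775 m from the base axis. Payload 5.5 kg.
Tool frame: the origin (TCP) lies on the mounting face of the last link; the fingertips stand 182 mm ahead of it and the grasp point (between the pads) lies 163 mm ahead of it; z points along the fingers, y is the line along which they close (so a half turn about z gives the same grasp; the last joint's range is limited). The gripper opens to 88 mm and grips with 3 to 60 N. Pads are 20 mm wide; open, the fingers measure 115 mm over their backs; the gripper's body (75 mm by 178 mm) begins 61 mm behind the grasp point.
Start: joints at [1.265, 0.091, 1.231, -0, 1.82, -0.057], TCP at [0.148, 0.582, 0.405] pointing down, gripper open.
Joint ranges: [-2.87, 2.87], [-0.86, 2.18], [0.17, 2.46], [-1.51, 4.65], [0.06, 2.69], [-2.65, 2.65]. Speed limits (rad/s): [2.57, 2.57, 3.01, 3.14, 3.14, 3.14].

### API

Orientations are given as a rotation vector (axis times angle).
In Python, from cell import * gives the robot as it stands.
- The arm moves only by the tool jog_arm, never from a script. Its argument "commands" is a list of rows, each a list of 3 entries, a list of its own where there are three numbers: the shift along the tool's x, y, z in mm, then the turn about the tool's z in degrees, then the finger opening in mm, from 0 to 87.8. In form: [[[x, y, z], twist, jaw], ...]. A call has 1 to 12 rows; each row is the pose to reach, as a shift and turn from the pose commanded when the call began, along the tool's axes at that moment; what a row does not reach only later rows make up. A row lasts 1/8 s, in which the tool goes at most 62.5 mm and 10.7 degrees, less where a joint would pass 70% of its speed; a pose out of reach is approached as far as the arm can. A call with a gripper value outside its range is refused whole. The fingers move at their own pace and stop on an object; the grip force is fixed at half the most. Time passes only in rows, so rows that repeat a pose let the fingers close. It gives the time, the measured TCP pose, the force, the opening and the grip force at its end, in the units of the state.
- get_obs(): the state, without advancing time (a new reading comes with each control period).
- snapshot(name): name is "side" or "top"; returns a dict with "pixels" (400x640x3 uint8, blue, green, red), "z_map" (400x640 float32, m along the optical axis (not along the pixel's ray), 0 where there is no reading), "camera_matrix" (3x3 intrinsics, pixels), "view" (4x4, takes a point from world to camera coordinates). Camera axes: x right, y up, looking along -z (the intrinsics and any distortion apply to the point x, -y, -z); pixel columns grow to the right and rows downward; lengths in m; the calibration is good to about 2 mm. A picture is of the moment at which its call begins.
- job_done(): hands the job in; it is judged then, once.
The state is a dict: "time_s": time; "joints": joint angles; "qvel": joint speeds; "tau": joint torques, N m; "tool_pos": TCP position; "ee_rot": TCP orientation; "ft_force": force on the tool from outside, world axes, zero at the start; "moment": the same for the moment, N m; "gripper_width": opening from 0.0 (shut) to 1.0 (fully open); "grasp_force": force on a finger pad.
Only numpy, scipy, OpenCV 4.12 (cv2) and the standard library are available. Lean on these libraries where they do the work, as an engineer would, in place of code of your own. Each camera call takes 0.05 s, during which the arm holds its last target. There are 200 camera calls.

## Working session

There is one attempt and no reset: what is moved stays moved. The work goes in short steps, Python scripts to look and compute and a tool call to move; the robot and the scene stay as the last step left them, time stands still between calls to the robot, and variables do not carry over. Pictures are saved under pics/ and viewed, at most 10 in all, crops included, and the job is handed in when it is done.

Besides the shell and the picture viewer there is one more tool, called after ">>>" by a JSON object that holds its "op" and its "data". jog_arm: Moves the arm, as the interface text tells. Its arguments: {"type":"object","properties":{"commands":{"type":"array","items":{"type":"array"}}},"required":["commands"]}

```bash
ls; mkdir -p pics; cat > h.py <<'E'
from cell import *
import numpy as np, cv2
def pts(s):
    """world xyz per pixel from z_map"""
    K,V,z=s["camera_matrix"],np.array(s["view"]),s["z_map"]
    v,u=np.mgrid[:400,:640]
    c=np.stack([(u-K[0,2])/K[0,0]*z,-(v-K[1,2])/K[1,1]*z,-z],-1)
    return (c-V[:3,3])@V[:3,:3]
E
python3 - <<'E'
from h import *
for n in("top","side"):
    s=snapshot(n); np.savez(n+".npz",**s); cv2.imwrite(f"pics/{n}0.png",s["pixels"])
    print(n,s["camera_matrix"],s["view"],[k for k in s])
print(get_obs())
E
```

```text
pics
top [[368.10666097   0.         322.3495356 ]
 [  0.         368.10666097 202.3047612 ]
 [  0.           0.           1.        ]] [[-0.01203668 -0.99952459 -0.0283851   0.0701435 ]
 [ 0.98499934 -0.01673906  0.17174429 -0.59723471]
 [-0.17213778 -0.02589207  0.98473254 -0.88656281]
 [ 0.          0.          0.          1.        ]] ['pixels', 'z_map', 'camera_matrix', 'view']
side [[371.86818198   0.         320.04092487]
 [  0.         371.86818198 200.9400324 ]
 [  0.           0.           1.        ]] [[-0.96859715 -0.24804203 -0.0171674   0.59268618]
 [ 0.13748075 -0.59182995  0.79425207 -0.11040239]
 [-0.20716808  0.7669501   0.60734581 -0.80822276]
 [ 0.          0.          0.          1.        ]] ['pixels', 'z_map', 'camera_matrix', 'view']
{'time_s': 0.1, 'joints': array([ 1.26525392e+00,  9.17935357e-02,  1.23174882e+00, -4.84008859e-05,
        1.81979246e+00, -5.66824094e-02]), 'qvel': array([ 0.0014701 , -0.00115438, -0.0032324 , -0.001399  ,  0.00052422,
        0.00112345]), 'tau': array([ 2.80717140e-03, -4.47860670e+01, -4.07566059e+01,  6.99936482e-02,
        2.84898671e-02, -9.15519922e-05]), 'tool_pos': array([0.14779577, 0.58157079, 0.40362311]), 'ee_rot': array([-3.89885578e-01, -3.11703460e+00,  2.70485995e-03]), 'ft_force': array([-0.74574922,  0.08281455,  0.12350851]), 'moment': array([-0.00144101,  0.01982852,  0.05243269]), 'grasp_force': 0.0, 'gripper_width': 1.000732096120027}
```

View pics/top0.png

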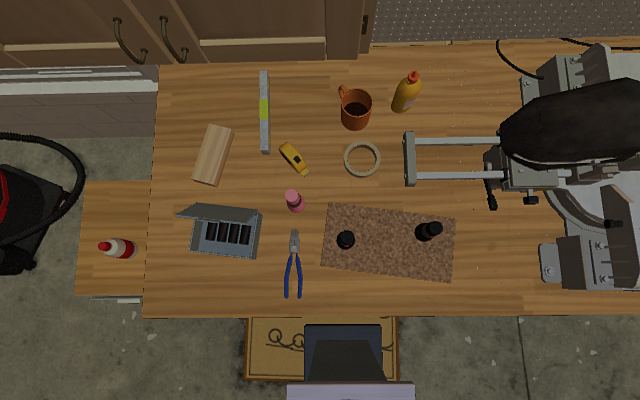

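View pics/side0.png

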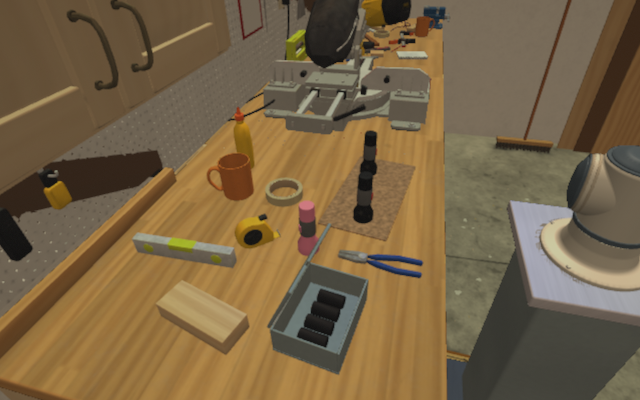

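Top view: battery box at (225,235) with its lid up on the far side. Black torches stand on the cork mat at (346,240), the left one, and (430,230), the right one. A pink look-alike stands off the mat at (294,200). Pliers are at (293,265), masking tape at (362,159) and the tape measure at (294,157). Side view: the pink look-alike is at (308,228) and the black torches at (364,197) and (370,152). The two black ones on the mat fit the description.

```bash
python3 - <<'E'
from h import *
T=np.load("top.npz");S=np.load("side.npz")
P=pts(T);Q=pts(S)
print("worktop z", P[300,200],P[120,220],Q[300,150])
# mat
for nm,s,W in(("top",T,P),("side",S,Q)):
    hsv=cv2.cvtColor(s["pixels"],cv2.COLOR_BGR2HSV)
    dark=(hsv[...,2]<75)
    x,y,z=W[...,0],W[...,1],W[...,2]
    ok=(s["z_map"]>0)&(x>.25)&(x<.75)
    blk=ok&(z>.1)&(z<.135)&(y<.05)&(y>-.35)&(x<.6)
    n,l,st,c=cv2.connectedComponentsWithStats(blk.astype(np.uint8))
    for i in range(1,n):
        if st[i,4]>15:
            p=W[l==i]; print(nm,"tall",c[i],st[i,4],"med",np.median(p,0),"min",p.min(0),"max",p.max(0))
    # box+lid points above 50mm
    b=ok&(z>.045)&(z<.25)&(y>.1)&(y<.5)
    n,l,st,c=cv2.connectedComponentsWithStats(b.astype(np.uint8))
    for i in range(1,n):
        if st[i,4]>15:
            p=W[l==i]; print(nm,"box",c[i],st[i,:],"min",p.min(0),"max",p.max(0))
    # heads
    b=ok&(z>.02)&(z<.036)&(x>.25)&(x<.6)&(y<.05)&(y>-.35)
    n,l,st,c=cv2.connectedComponentsWithStats(b.astype(np.uint8))
    for i in range(1,n):
        if st[i,4]>15:
            p=W[l==i]; print(nm,"head",c[i],st[i,4],"min",p.min(0),"max",p.max(0))
img=T["pixels"];cv2.imwrite("pics/crop.png",np.hstack([cv2.resize(img[180:290,165:305],None,fx=2.8,fy=2.8),cv2.resize(img[180:290,315:455],None,fx=2.8,fy=2.8)]))
E
```

```text
worktop z [0.3549309  0.38397405 0.00102026] [ 8.48807407e-01  3.49789169e-01 -1.65198377e-04] [0.86622452 0.34230246 0.00115386]
top tall [489.26666667 197.46666667] 30 med [ 0.5897347  -0.32515213  0.12984296] min [ 0.57422334 -0.33628203  0.12138582] max [ 0.59996452 -0.32217584  0.13488692]
top tall [434.27777778 228.16161616] 198 med [ 0.52070378 -0.19701061  0.12737495] min [ 0.50539612 -0.21475837  0.10008579] max [ 0.53706944 -0.18354558  0.13172034]
top tall [346.57407407 237.01851852] 162 med [0.50299836 0.00402421 0.12801254] min [ 0.48752877 -0.01023107  0.10949357] max [0.51939467 0.01976813 0.13254088]
top box [291.11371237 154.6187291 ] [279 145  24  22 299] min [0.69665485 0.11320388 0.04530237] max [0.7498982  0.17418434 0.07197374]
top box [292.76315789 197.86403509] [285 189  17  19 228] min [0.58653809 0.11582471 0.04725987] max [0.61951505 0.14962115 0.12982033]
top box [219.12775616 219.60440986] [ 175  202   85   57 1542] min [0.45976552 0.22458688 0.045037  ] max [0.602731   0.39779372 0.18598396]
top head [421.14942529 233.02298851] 87 min [ 0.4979254  -0.217
[... 639 characters left out ...]
x [0.51900615 0.0226897  0.13169478]
side box [307.18319328 219.2789916 ] [299 200  18  40 595] min [0.58599475 0.11815858 0.04515361] max [0.62026543 0.15328688 0.12729348]
side box [252.84361233 224.83700441] [238 213  31  24 454] min [0.69524198 0.11567906 0.04503519] max [0.74986251 0.17762422 0.07130465]
side box [314.68268316 302.05899144] [ 267  223  102  137 2102] min [0.45736338 0.2256768  0.04507291] max [0.60162736 0.39972369 0.18516161]
side head [368.84090909 167.47727273] 88 min [ 0.49672186 -0.20545204  0.02098323] max [ 0.54288793 -0.17398729  0.03549383]
side head [363.33823529 213.89705882] 136 min [ 0.47914467 -0.00425828  0.02034737] max [0.52597326 0.02948065 0.03591478]
```

View pics/crop.png

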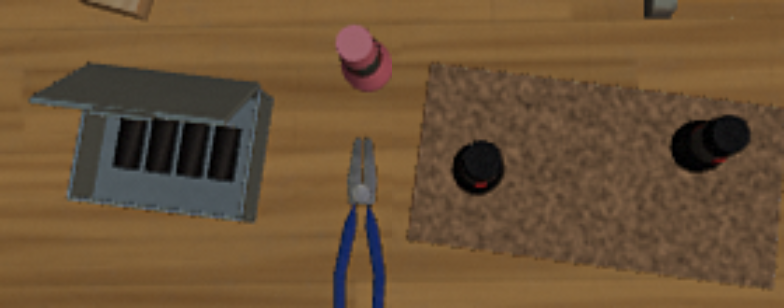

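The crop confirms it: two black torches stand on the mat, with the box at left and its lid up, and the pink one is excluded. Next I fit the box and lid geometry and the tool axes.

```bash
python3 - <<'E'
from h import *
from scipy.spatial.transform import Rotation as R
T=np.load("top.npz");S=np.load("side.npz")
A=np.vstack([pts(T)[T["z_map"]>0],pts(S)[S["z_map"]>0]])
A=A[(A[:,0]>.4)&(A[:,0]<.65)&(A[:,1]>.2)&(A[:,1]<.42)&(A[:,2]<.2)]
rim=A[(A[:,2]>.055)&(A[:,2]<.064)]
r=cv2.minAreaRect(rim[:,:2].astype(np.float32)); print("rim",len(rim),r,cv2.boxPoints(r))
lid=A[A[:,2]>.08]; c=np.median(lid,0)
for _ in range(3):
    m=lid.mean(0); u,s,vt=np.linalg.svd(lid-m,full_matrices=False); n=vt[2]; d=(lid-m)@n; lid=lid[abs(d)<.008]
print("lid n",n,"rms",d.std(),"mean",m,"top",lid[lid[:,2].argmax()],"n",len(lid))
M=R.from_rotvec(get_obs()["ee_rot"]).as_matrix(); print(M)
E
```

```text
rim 1155 ((0.5297421216964722, 0.31141209602355957), (0.16216740012168884, 0.125681534409523), 82.17889404296875) [[0.45645198 0.23963407]
 [0.58096445 0.22253123]
 [0.60303223 0.38319013]
 [0.4785198  0.40029296]]
lid n [ 0.9002345  -0.11422576  0.42015512] rms 0.0015711630755744178 mean [0.55770825 0.31569779 0.14359896] top [0.53751705 0.29726516 0.18598396] n 1591
[[-9.69190894e-01  2.46310334e-01 -4.79323606e-04]
 [ 2.46310795e-01  9.69189447e-01 -1.67557795e-03]
 [ 5.18432173e-05 -1.74201747e-03 -9.99998481e-01]]
```

>>> {"op": "jog_arm", "data": {"commands": [[[-50,-16,0],-3,0],[[-100,-32,0],-7,0],[[-155,-50,0],-7,0],[[-210,-68,0],-7,0],[[-265,-86,0],-7,0],[[-320,-104,0],-7,0],[[-375,-122,0],-7,0],[[-430,-140,0],-7,0],[[-475,-153,0],-7,0],[[-499,-161,0],-7,0],[[-499,-161,0],-7,0],[[-499,-161,0],-7,0]]}}

```text
time_s: 1.6
tool_pos: [0.5912, 0.3032, 0.4043]
ee_rot: [-0.198, -3.134, -0.0]
ft_force: [-0.9, 0.5, -0.2]
gripper_width: 0.005
grasp_force: 0.0
```

>>> {"op": "jog_arm", "data": {"commands": [[[0,0,40],0,0],[[0,0,69],0,0],[[15,0,69],0,0],[[30,0,69],0,0],[[42,0,74],0,0],[[52,0,81],0,0],[[60,0,87],0,0],[[66,0,94],0,0],[[73,0,101],0,0],[[78,0,110],0,0],[[83,0,118],0,0],[[86,0,127],0,0]]}}

```text
time_s: 3.1
tool_pos: [0.5061, 0.3135, 0.2769]
ee_rot: [-0.199, -3.135, 0.0]
ft_force: [-0.4, -0.1, 1.2]
gripper_width: 0.007
grasp_force: 0.3
```

>>> {"op": "jog_arm", "data": {"commands": [[[3,0,8],0,0],[[5,0,15],0,0],[[6,0,23],0,0],[[7,0,30],0,0],[[7,0,32],0,0],[[7,0,33],0,0],[[7,0,33],0,0]]}}

```text
time_s: 3.98
tool_pos: [0.4995, 0.3142, 0.2486]
ee_rot: [0.199, 3.133, 0.002]
ft_force: [-7.7, -4.7, 16.6]
gripper_width: 0.006
grasp_force: 8.7
```

>>> {"op": "jog_arm", "data": {"commands": [[[0,0,-50],0,0],[[0,0,-110],0,0],[[0,0,-155],0,0],[[-7,-50,-155],0,88],[[-14,-100,-155],0,87],[[-21,-150,-155],0,87],[[-28,-205,-155],0,87],[[-35,-260,-155],0,87],[[-42,-307,-155],0,87],[[-42,-307,-155],0,87],[[-42,-307,-155],0,87]]}}

```text
time_s: 5.35
tool_pos: [0.5024, 0.0047, 0.3995]
ee_rot: [-0.199, -3.135, -0.001]
ft_force: [-0.4, 0.3, 0.4]
gripper_width: 0.876
grasp_force: 0.0
```

```bash
python3 - <<'E'
from h import *
s=snapshot("top");cv2.imwrite("pics/t1.png",s["pixels"]);P=pts(s)
m=(s["z_map"]>0)&(P[...,0]>.47)&(P[...,0]<.585)&(P[...,1]>.25)&(P[...,1]<.37)
q=P[m]; print(np.percentile(q[:,2],[1,50,99,100]),np.polyfit(q[:,0],q[:,2],1))
E
```

```text
[0.06288337 0.0667741  0.07057252 0.07241397] [0.0031454  0.06503489]
```

View pics/t1.png

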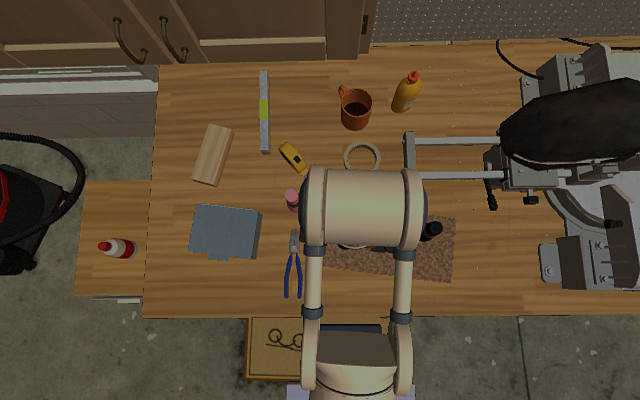

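The lid is flat at z ≈ 66.8 mm, so it is shut (pixel 225,232), and the gripper is over the left torch.

>>> {"op": "jog_arm", "data": {"commands": [[[0,0,45],0,87],[[0,0,90],0,87],[[0,0,120],0,87],[[0,0,132],0,87],[[0,0,132],0,60],[[0,0,132],0,40],[[0,0,132],0,20],[[0,0,132],0,20],[[0,0,132],0,20],[[0,0,132],0,20]]}}

```text
time_s: 6.65
tool_pos: [0.5024, 0.0045, 0.2678]
ee_rot: [0.199, 3.135, 0.0]
ft_force: [-0.3, -0.9, 1.0]
gripper_width: 0.367
grasp_force: 30.0
```

>>> {"op": "jog_arm", "data": {"commands": [[[0,0,-10],0,20],[[0,0,-25],0,20],[[0,0,-40],0,20],[[0,0,-55],0,20],[[0,0,-65],0,20],[[0,0,-70],0,20],[[0,0,-70],0,20],[[0,0,-70],0,20],[[0,0,-70],0,20],[[0,0,-70],0,20],[[0,0,-70],0,20],[[0,0,-70],0,20]]}}

```text
time_s: 8.15
tool_pos: [0.5024, 0.0045, 0.3376]
ee_rot: [-0.199, -3.135, 0.0]
ft_force: [-0.1, -1.0, -2.3]
gripper_width: 0.37
grasp_force: 30.0
```

>>> {"op": "jog_arm", "data": {"commands": [[[0,0,20],0,20],[[0,0,40],0,20],[[0,0,55],0,20],[[0,0,63],0,20],[[0,0,67],0,20],[[0,0,69],0,20],[[0,0,70],0,20],[[0,0,70],0,20],[[0,0,70],0,20]]}}

```text
time_s: 9.28
tool_pos: [0.5024, 0.0045, 0.268]
ee_rot: [0.199, 3.135, -0.0]
ft_force: [-0.4, 1.0, -1.8]
gripper_width: 0.364
grasp_force: 30.0
```

>>> {"op": "jog_arm", "data": {"commands": [[[0,0,0],0,36],[[0,0,0],0,45],[[0,0,0],0,70],[[0,0,0],0,87],[[0,0,0],0,87],[[0,0,-10],0,87],[[0,0,-50],0,87],[[0,0,-100],0,87],[[0,0,-132],0,87],[[0,0,-132],0,87]]}}

```text
time_s: 10.52
tool_pos: [0.5024, 0.0045, 0.4036]
ee_rot: [0.198, 3.129, -0.0]
ft_force: [0.1, -0.4, -1.0]
gripper_width: 0.989
grasp_force: 0.0
```

```bash
python3 - <<'E'
from h import *
T=np.load("top.npz");P=pts(T)
m=(P[...,0]>.42)&(P[...,0]<.62)&(P[...,1]>-.36)&(P[...,1]<-.08)&(T["z_map"]>0)&(P[...,2]>.02)
q=P[m]; q=q[(abs(q[:,0]-.52)>.035)|(abs(q[:,1]+.199)>.035)]; print(len(q),q.min(0) if len(q) else"",q.max(0) if len(q) else"")
s=snapshot("side");W=pts(s);W[s["z_map"]==0]=9
for lo,hi in((.02,.036),(.06,.09),(.1,.135)):
    p=W[(abs(W[...,0]-.503)<.05)&(abs(W[...,1]-.005)<.05)&(W[...,2]>lo)&(W[...,2]<hi)]; print(p.min(0),p.max(0))
print(get_obs()["ft_force"],get_obs()["tool_pos"])
E
```

```text
662 [ 0.55775845 -0.35998849  0.105823  ] [ 0.61999239 -0.12925743  0.34425559]
[ 0.47914198 -0.00476675  0.02002743] [0.52576496 0.03067592 0.03597102]
[0.48384241 0.00080863 0.06010232] [0.52042361 0.02400002 0.08955556]
[ 0.4870586  -0.01227852  0.1001038 ] [0.51943931 0.02215568 0.13094107]
[-0.57982519  1.0152717   0.19627012] [0.50240606 0.00451695 0.4009726 ]
```

```bash
python3 - <<'E'
from h import *
for f in("top","side"):
    T=np.load(f+".npz");P=pts(T)
    m=(P[...,0]>.42)&(P[...,0]<.64)&(P[...,1]>-.36)&(P[...,1]<-.08)&(T["z_map"]>0)&(P[...,2]>.02)
    q=P[m]; q=q[(abs(q[:,0]-.52)>.035)|(abs(q[:,1]+.199)>.035)]
    for z in np.arange(.02,.4,.04):
        p=q[(q[:,2]>z)&(q[:,2]<z+.04)]
        if len(p):print(f,z.round(2),len(p),p.min(0).round(3),p.max(0).round(3))
E
```

```text
top 0.06 26 [ 0.628 -0.36   0.069] [ 0.64  -0.331  0.1  ]
top 0.1 177 [ 0.564 -0.357  0.1  ] [ 0.64  -0.321  0.14 ]
top 0.14 872 [ 0.558 -0.36   0.14 ] [ 0.64  -0.125  0.18 ]
top 0.18 321 [ 0.601 -0.36   0.18 ] [ 0.64  -0.129  0.201]
top 0.26 63 [ 0.61  -0.346  0.28 ] [ 0.64  -0.301  0.3  ]
top 0.3 558 [ 0.606 -0.36   0.3  ] [ 0.64  -0.302  0.34 ]
top 0.34 278 [ 0.618 -0.36   0.34 ] [ 0.64  -0.326  0.364]
side 0.02 18 [ 0.626 -0.359  0.048] [ 0.64  -0.353  0.06 ]
side 0.06 38 [ 0.627 -0.359  0.06 ] [ 0.64 -0.33  0.1 ]
side 0.1 180 [ 0.562 -0.36   0.1  ] [ 0.64  -0.321  0.14 ]
side 0.14 473 [ 0.555 -0.36   0.14 ] [ 0.64  -0.123  0.18 ]
side 0.18 191 [ 0.601 -0.36   0.18 ] [ 0.64  -0.126  0.2  ]
side 0.26 104 [ 0.609 -0.351  0.267] [ 0.64  -0.297  0.3  ]
side 0.3 260 [ 0.605 -0.359  0.3  ] [ 0.64  -0.297  0.34 ]
side 0.34 96 [ 0.616 -0.36   0.34 ] [ 0.64  -0.32   0.366]
```

>>> {"op": "jog_arm", "data": {"commands": [[[-10,-45,0],0,87],[[-22,-95,0],0,87],[[-32,-145,0],0,87],[[-40,-185,0],0,87],[[-43,-200,0],0,87],[[-43,-200,0],0,87],[[-43,-200,0],0,87],[[-43,-200,40],0,87],[[-43,-200,80],0,87],[[-43,-200,112],0,87],[[-43,-200,130],0,87],[[-43,-200,130],0,87]]}}

```text
time_s: 12.08
tool_pos: [0.5197, -0.1984, 0.2687]
ee_rot: [-0.197, -3.134, -0.001]
ft_force: [-0.0, 0.4, 0.0]
gripper_width: 0.991
grasp_force: 0.0
```

>>> {"op": "jog_arm", "data": {"commands": [[[0,0,0],0,60],[[0,0,0],0,40],[[0,0,0],0,20],[[0,0,0],0,20],[[0,0,0],0,20],[[0,0,0],0,20]]}}

```text
time_s: 12.82
tool_pos: [0.5197, -0.1995, 0.2696]
ee_rot: [-0.199, -3.135, 0.001]
ft_force: [0.5, -1.5, 0.6]
gripper_width: 0.362
grasp_force: 30.0
```

Gripped. Now lift 170 mm, which puts the lens near 0.174 m, and hold.

>>> {"op": "jog_arm", "data": {"commands": [[[0,0,-10],0,20],[[0,0,-30],0,20],[[0,0,-55],0,20],[[0,0,-80],0,20],[[0,0,-105],0,20],[[0,0,-130],0,20],[[0,0,-150],0,20],[[0,0,-163],0,20],[[0,0,-170],0,20],[[0,0,-170],0,20],[[0,0,-170],0,20],[[0,0,-170],0,20]]}}

```text
time_s: 14.32
tool_pos: [0.5198, -0.1993, 0.4387]
ee_rot: [-0.199, -3.134, -0.001]
ft_force: [-0.0, -0.3, -5.3]
gripper_width: 0.371
grasp_force: 30.0
```

>>> {"op": "jog_arm", "data": {"commands": [[[0,0,0],0,20],[[0,0,0],0,20],[[0,0,0],0,20],[[0,0,0],0,20]]}}

```text
time_s: 14.82
tool_pos: [0.5198, -0.1993, 0.4397]
ee_rot: [0.199, 3.135, -0.0]
ft_force: [-0.3, -0.1, -5.3]
gripper_width: 0.369
grasp_force: 30.0
```

```bash
python3 - <<'E'
from h import *
f=[]
for i in range(8):
    s=snapshot("side"); f.append(get_obs()["ft_force"])
print(np.mean(f,0),np.std(f,0),get_obs())
cv2.imwrite("pics/s2.png",s["pixels"])
E
```

```text
[ 0.04717741 -0.07628838 -5.29724154] [0.41560732 0.59724958 0.55978553] {'time_s': 15.225, 'joints': array([-4.27277847e-01, -1.59073100e-02,  1.27820547e+00, -4.76140328e-05,
        1.87924625e+00, -1.87141393e+00]), 'qvel': array([-0.00023552,  0.00079892, -0.00081816,  0.00107648, -0.00146367,
       -0.00026741]), 'tau': array([-2.39284782e-04, -4.25523913e+01, -4.32687736e+01, -3.04027449e-02,
        5.06303133e-02, -6.84732015e-06]), 'tool_pos': array([ 0.51976939, -0.1993165 ,  0.43965971]), 'ee_rot': array([ 1.98845312e-01,  3.13526445e+00, -9.35660180e-05]), 'ft_force': array([ 0.13352573,  0.99877756, -5.29680592]), 'moment': array([-0.04580095,  0.03585994, -0.01642312]), 'grasp_force': 29.990152157843113, 'gripper_width': 0.3722167691064107}
```

View pics/s2.png

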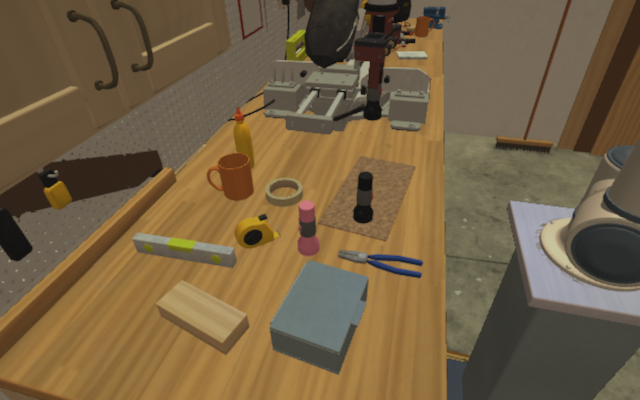

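The right torch is held upright at pixel (374,100), the left stands on the mat at (364,197), and the lid is shut at (322,310). The right reads 5.3 N against about 2.3 N for the left, so the right one is loaded. Its lens is at about 0.174 m.

```bash
python3 -c "
from cell import *
print(job_done())"
```

```text
the job is handed in; nothing more can be done
None
```

Job handed in, but no verdict was returned: the lid is shut, the right torch weighed as the loaded one (about 0.54 kg) and is held upright and still with its lens about 17 cm up, and the left torch stands released on the mat.

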